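# Open the cutter chest's combination lock and present it

## Task

Open the brass combination lock on the wooden cutter chest: turn its dial clockwise, click by click, until the white pointer stands at the red mark, then pull the steel shackle bar straight out by its upright tab, fully, while the lock still sits on the hasp. Lift the open lock off the hasp by its brass body and hold it up over the middle of the green mat, upright and still, its underside at least 10 cm above the mat, with the shackle still out and the pointer still at the mark; finish while holding it there, and leave the glue bottle, tape measure, clamp and stack of offcuts alone.

Things in the scene. Friction and masses are not known exactly. Their poses are not given: they have to be found in the camera images.
- lock_center (a point): Centre of the brass lock body, 50 (its x) x 48 (its y) x 44 mm high, 22 mm above its underside. Axes: z up, x roughly away from the robot (the red mark lies on that edge of its top), y to the side of the shackle tab. Loose, about 0.48 kg. Its two x faces are free to grip from above; the wing grip on it tops out at 46 mm above this point.
- dial_grip (a point): Centre of the black wing grip on the lock's dial: 36 mm long (its x, towards the white pointer end), 14 mm wide, 18 mm high; this point is 37 mm above lock_center, 9 mm below the wing's top. Under the wing is a dark disc 38 mm across and 6 mm thick, on the brass top.
- dial (a joint): Dial angle in rad, growing clockwise seen from above; 0 when the white pointer points at the red mark (along the lock's x). Starts two to four clicks short (about -0.70, -1.05 or -1.40). Clicks into a notch every 0.349 rad (20 degrees), 0 being one; under 0.15 N m. It can overshoot to 0.75. Frees the shackle only within about 0.1 of 0.
- tab_grip (a point): Grip point on the upright steel tab at the end of the shackle bar: 20 mm wide (lock's x), 10 mm thick (lock's y), from 11 to 51 mm above the lock's underside. The point is 10 mm below the tab's top, 47 mm from the lock's centre along its +y while shut. Only 18 mm lie between tab and brass body, so pinch it across the lock's x.
- shackle (a joint): How far the shackle bar is drawn out along the lock's +y, in m: 0 shut, 0.026 fully out (stop). It slides with about 3 N friction and stays where it is left; with the dial off the mark it stops after about 1.5 mm.
- hasp (a point): On the hasp strap, 83 mm above the bench, where the lock's underside rests, at the foot of the staple (42 mm along x, 4 mm thick, 29 mm high). Axes as the chest's and, while it sits here, the lock's. The chest is a fixed wooden box 220 (x) x 280 (y) x 80 mm high, its centre 55 mm along +x from here.
- mat_center (a point): Middle of the top of the green mat, 140 x 140 x 3 mm, lying on the bench, to the left or the right of the chest. Fixed.
- padlock: The same lock as a whole, with dial and shackle; origin at the middle of its underside, axes as lock_center. Its underside has a slot 6.4 mm wide and 32 mm high, along x, that sits over the hasp's staple: it lifts straight up and off once the shackle is out, and cannot before.
- offcuts: Bystander: stack of wood offcuts 110 x 126 x 52 mm, on the other side of the chest from the mat.
- glue: Bystander: white glue bottle, 60 mm across, 150 mm high; origin at its underside.
- tape: Bystander: yellow tape measure 60 x 35 x 60 mm on the chest's lid; origin at its underside.
- clamp: Bystander: bar clamp with black handle lying on the bench, 200 x 95 mm, 26 mm high; origin at its bar's middle, at its underside.

How it is judged:
By the outcome, as a careful person would: the job done as asked, in the order asked, and still so for the second after the job is handed in, while the arm keeps its last pose, push and grip.
It also fails if it takes over 59 s, if anything falls off the work surface, if the arm or the gripper's body presses on something with over 40 N, if the wrist force passes 120 N, or if a joint passes its speed limit or range.

## Robot

A 7-joint arm with a two-finger parallel gripper is mounted at the origin on the work surface. World frame = base frame: x ahead of the robot, y to its left, z up, the work surface at z = 0. Lengths are in m, angles in rad, forces in N, time in s.
With the tool pointing down it reaches from about 0.4 to 0.925 m from the base axis. Payload 5.6 kg.
Tool frame: the origin (TCP) lies midway between the tips of the shut fingers; the grasp point (between the pads) lies 19 mm behind it; z points along the fingers, y is the line along which they close (so a half turn about z gives the same grasp; the last joint's range is limited). The gripper opens to 85 mm and grips with 20 to 120 N. Pads are 22 mm wide; open, the fingers measure 114 mm over their backs; the gripper's body (76 mm by 85 mm) begins 54 mm behind the grasp point. The pads swing forward as they close: fully open they stand 13 mm farther back than shut.
Start: joints at [-1.315, 0.468, -0.012, 1.603, 0.006, 1.071, -0.056], TCP at [0.191, 0.621, 0.231] pointing down, gripper open.
Joint ranges: [-2.53, 2.53], [-0.31, 2.02], [-1.57, 1.55], [0.28, 2.44], [-1.29, 4.43], [0.15, 1.84], [-2.92, 2.92]. Speed limits (rad/s): [2.57, 2.57, 3.14, 3.14, 3.14, 3.14, 3.14].

## Interface

Orientations are given as a unit quaternion [x, y, z, w].
In Python, from station import status, vision, ctrl gives the robot as it stands. The module is installed in compiled form; this text tells all that it offers.
- The arm moves only by the shell command python3 -m creep 'ROWS'. ROWS is a JSON object of lists of equal length, an entry for each row: "slide": the shift along the tool's x, y, z in m, a list of three; "turn": the turn about the tool's z in degrees; "fingers": the closure in counts, from 0 (fully open) to 255 (shut). A call has 1 to 10 rows; each row shifts and turns the commanded pose from where the row before left it, along the tool's axes as they then stand; what a row does not reach is not made up. A row lasts 1/10 s, in which the tool goes at most 50 mm and 8.59 degrees, less where a joint would pass 70% of its speed; a pose out of reach is approached as far as the arm can. A call with a gripper value outside its range is refused whole. The fingers move at their own pace and stop on an object; the grip force is fixed at half the most. Time passes only in rows, so rows that do not move let the fingers close. It gives the time, the measured TCP pose, the force, the opening and the grip force at its end, in the units of the state.
- status.state(): the state, without advancing time (a new reading comes with each control period).
- vision.capture(name): name is "scene" or "top" or "wrist"; returns the picture (384x512x3 uint8, blue, green, red); there is no depth.
- vision.camera_params(name): a dict with "vfov" (degrees; the focal length in pixels is half the picture's height over the tangent of half this angle, whatever the lens; pixels are square), "cx", "cy" (the principal point, pixels), "dist_coeffs" ([k1, k2, p1, p2, k3] as OpenCV has them; the pictures are not rectified), "camera_from_world" (4x4, takes a point from world to camera coordinates). Camera axes: x right, y up, looking along -z (the intrinsics and any distortion apply to the point x, -y, -z); pixel columns grow to the right and rows downward; lengths in m; the calibration is good to about 2 mm. A picture is of the moment at which its call begins: read the wrist's pose just before it. camera_params takes no time and is no camera call; for the wrist camera it gives the pose at the moment of the call.
- ctrl.job_done(): hands the job in; it is judged then, once.
The state is a dict: "time": time; "joint_positions": joint angles; "joint_velocities": joint speeds; "tau": joint torques, N m; "tcp_pos": TCP position; "tool_rot": TCP orientation; "wrist_force": force on the tool from outside, world axes, zero at the start; "wrist_torque": the same for the moment, N m; "finger_gap": finger opening in m; "finger_force": force on a finger pad.
Only numpy, scipy, OpenCV 4.12 (cv2) and the standard library are available. Lean on these libraries where they do the work, as an engineer would, in place of code of your own. Each camera call takes 0.05 s, during which the arm holds its last target. There are 200 camera calls.

## Working session

There is one attempt and no reset: what is moved stays moved. The work goes in short steps, Python scripts to look and compute and a shell command to move; the robot and the scene stay as the last step left them, time stands still between calls to the robot, and variables do not carry over. Pictures are saved under pics/ and viewed, at most 10 in all, crops included, and the job is handed in when it is done.

```bash
mkdir -p pics; cat > h.py <<'E'
import numpy as np, cv2
from station import status, vision, ctrl
def cam(n):
    p=vision.camera_params(n); f=192/np.tan(np.radians(p["vfov"])/2)
    K=np.array([[f,0,p["cx"]],[0,f,p["cy"]],[0,0,1]]); return K,np.array(p["dist_coeffs"],float),np.array(p["camera_from_world"])
def ray(c,uv):
    K,d,T=c; u=cv2.undistortPoints(np.array([[uv]],float),K,d)[0,0]
    R=T[:3,:3]; o=-R.T@T[:3,3]; v=R.T@np.array([u[0],-u[1],-1]); return o,v
def onz(c,uv,z):
    o,v=ray(c,uv); return o+v*(z-o[2])/v[2]
def proj(c,P):
    K,d,T=c; q=(T[:3,:3]@np.array(P,float).T).T+T[:3,3]; q=q*[1,-1,-1]
    return cv2.projectPoints(q,np.zeros(3),np.zeros(3),K,d)[0][:,0]
E
python3 - <<'E'
from h import *
ims=[]
for n in("scene","top"):
    im=vision.capture(n); cv2.imwrite(f"pics/{n}0.png",im); c=cam(n); print(n,c[0][0,0],c[1],np.round(c[2],3).tolist())
s=status.state();print(s["time"],s["tcp_pos"],s["tool_rot"],s["finger_gap"],s["wrist_force"])
E
```

```text
scene 394.5354532622523 [-0.03258013  0.          0.          0.          0.        ] [[0.58, 0.815, -0.003, -0.357], [-0.584, 0.418, 0.696, 0.271], [0.568, -0.402, 0.718, -1.696], [0.0, 0.0, 0.0, 1.0]]
top 349.9409531334446 [-0.07589738  0.          0.          0.          0.        ] [[0.015, -1.0, -0.014, -0.004], [0.997, 0.013, 0.081, -0.617], [-0.081, -0.015, 0.997, -1.081], [0.0, 0.0, 0.0, 1.0]]
0.1 [0.19129681 0.62066629 0.23037997] [ 1.48887189e-01  9.88853835e-01 -8.34200969e-04 -5.43655920e-05] 0.08561122258681288 [-0.599434    0.43286203  0.60107532]
```

View pics/scene0.png

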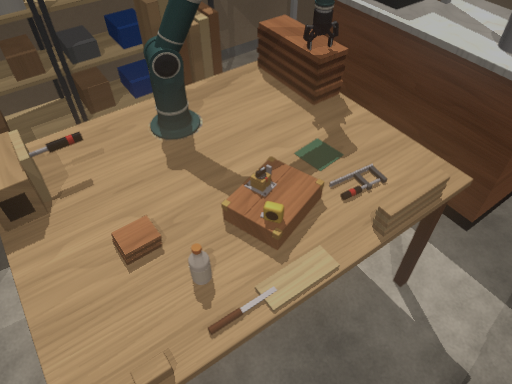

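View pics/top0.png

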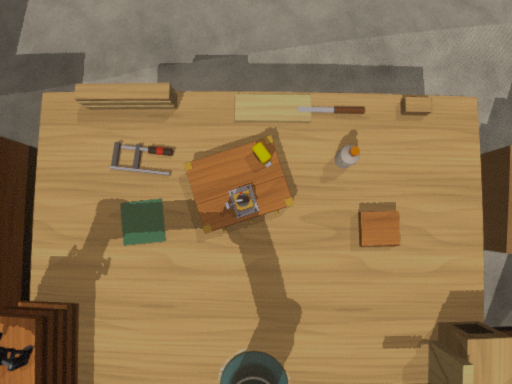

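The scene shows the chest with the lock on its near edge, centred at about (242,201) in the top view. The shackle tab is on the left (+y) at (228,205), the mat is at (143,222) and the tape is at (262,153).

```bash
python3 - <<'E'
from h import *
c=cam("top"); im=cv2.imread("pics/top0.png"); hsv=cv2.cvtColor(im,cv2.COLOR_BGR2HSV)
m=cv2.inRange(hsv,(65,60,30),(95,255,255)); m[:,:110]=0;m[:,180:]=0; m[260:]=0;m[:190]=0
M=cv2.moments(m,True); print("mat",onz(c,(M['m10']/M['m00'],M['m01']/M['m00']),.003))
P=[onz(c,p,.08) for p in [(208,229),(290,202),(270,138),(187,164)]]
print(np.round(P,3)); 
for a,b in((1,0),(2,3)): d=P[b]-P[a]; print("yaw from y edge",np.degrees(np.arctan2(-d[0],d[1])),np.linalg.norm(d))
for a,b in((0,3),(1,2)): d=P[b]-P[a]; print("x edge",np.degrees(np.arctan2(d[1],d[0])),np.linalg.norm(d))
print("lock",onz(c,(242,201),.127), "chestc",np.mean(P,0))
a=cv2.resize(im[175:230,205:285],None,fx=7,fy=7,interpolation=cv2.INTER_CUBIC); cv2.imwrite("pics/crop0.png",a)
E
```

```text
mat [0.46522348 0.36664996 0.003     ]
[[ 0.492  0.144  0.08 ]
 [ 0.576 -0.1    0.08 ]
 [ 0.77  -0.038  0.08 ]
 [ 0.687  0.213  0.08 ]]
yaw from y edge 19.03671188435431 0.258264562823611
yaw from y edge 18.260547194059715 0.26464544304942167
x edge 19.49502697938992 0.20727588370544883
x edge 17.715246111465888 0.2037384947211084
lock [0.57497558 0.04088201 0.127     ] chestc [0.63147495 0.05440262 0.08      ]
```

View pics/crop0.png

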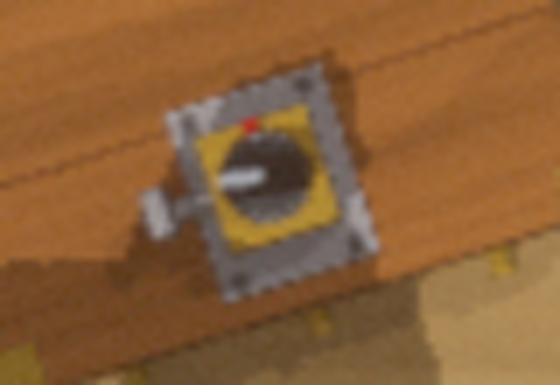

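The white pointer points about 80–100° counter-clockwise of image-up. The chest yaw is about 18.6°, so the dial starts near -1.05 or -1.40. I'll move over the lock and take a closer look.

```bash
python3 -m creep '{"slide":[[-0.036,-0.0294,-0.003],[-0.036,-0.0294,-0.003],[-0.036,-0.0294,-0.003],[-0.036,-0.0294,-0.003],[-0.036,-0.0294,-0.003],[-0.036,-0.0294,-0.003],[-0.036,-0.0294,-0.003],[-0.036,-0.0294,-0.003],[-0.036,-0.0294,-0.003],[-0.036,-0.0294,-0.003]],"turn":[0,0,0,0,0,0,0,0,0,0],"fingers":[0,0,0,0,0,0,0,0,0,0]}'
python3 -m creep '{"slide":[[-0.036,-0.0294,-0.003],[-0.036,-0.0294,-0.003],[-0.036,-0.0294,-0.003],[-0.036,-0.0294,-0.003],[-0.036,-0.0294,-0.003],[0,0,0],[0,0,0],[0,0,0],[0,0,0],[0,0,0]],"turn":[0,0,0,0,0,8.5,8.5,8.5,8.5,8.5],"fingers":[0,0,0,0,0,0,0,0,0,0]}'
python3 -m creep '{"slide":[[0,0,0],[0,0,0],[0,0,0],[0,0,0]],"turn":[8.5,3.5,0,0],"fingers":[0,0,0,0]}'
python3 - <<'E'
from h import *
s=status.state();print(s["tcp_pos"],s["tool_rot"],s["joint_positions"])
c=cam("wrist"); cv2.imwrite("pics/w1.png",vision.capture("wrist"))
print(c[0][0],c[1],np.round(-c[2][:3,:3].T@c[2][:3,3],3)); print(proj(c,[[.575,.041,.127]]))
E
```

```text
time: 1.1
tcp_pos: [0.4494, 0.2324, 0.2614]
tool_rot: [0.149, 0.989, 0.0, -0.0]
wrist_force: [0.2, 0.6, 0.1]
finger_gap: 0.0852
finger_force: 0.0
time: 2.1
tcp_pos: [0.5773, 0.0407, 0.2758]
tool_rot: [0.5, 0.866, -0.0, -0.0]
wrist_force: [0.2, 0.1, 0.5]
finger_gap: 0.0853
finger_force: 0.0
time: 2.5
tcp_pos: [0.5774, 0.0408, 0.276]
tool_rot: [0.584, 0.811, -0.0, -0.0]
wrist_force: [0.7, 0.3, -1.0]
finger_gap: 0.0856
finger_force: 0.0
[0.57741544 0.04083729 0.27603575] [ 5.84396893e-01  8.11467939e-01 -1.80742951e-04 -1.53412115e-04] [-0.53408542  0.31895998  0.5086868   1.76073832 -0.17154535  1.10646986
  0.35291433]
[339.67897733   0.         257.0688153 ] [-0.07810183  0.          0.          0.          0.        ] [0.553 0.112 0.418]
[[255.1404108  171.53674173]]
```

View pics/w1.png

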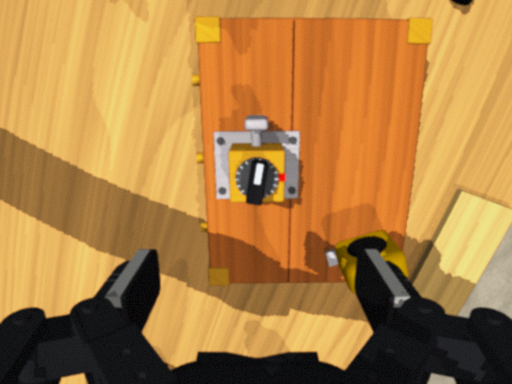

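The wrist view shows the brass body around (257,173), the wing pointing nearly up and slightly right, and the red mark at (282,178) on the right. That reads as about 80° short (four clicks). Next I'll measure more precisely.

```bash
python3 - <<'E'
from h import *
c=cam("wrist"); im=cv2.imread("pics/w1.png"); hsv=cv2.cvtColor(im,cv2.COLOR_BGR2HSV)
def mask(lo,hi,box):
    m=cv2.inRange(hsv,lo,hi); r=np.zeros_like(m); x0,y0,x1,y1=box; r[y0:y1,x0:x1]=m[y0:y1,x0:x1]; return r
def pts(m): return cv2.findNonZero(m)[:,0].astype(float)
red=pts(mask((0,200,130),(6,255,255),(276,168,292,188))).mean(0); R=onz(c,red,.127)
w=pts(mask((0,0,190),(180,40,255),(245,155,272,205))); W=onz(c,w.mean(0),.151)
bl=mask((0,0,0),(180,255,38),(235,150,280,210)); n,l,st,ce=cv2.connectedComponentsWithStats(bl); i=1+st[1:,4].argmax()
p=np.array([onz(c,q,.149)[:2] for q in pts(((l==i)|0).astype(np.uint8))] + [onz(c,q,.151)[:2] for q in w])
r=cv2.minAreaRect((p*1000).astype(np.float32)); print("wing rect",r, p.mean(0))
br=mask((20,120,80),(32,255,255),(220,135,300,215)); q=np.array([onz(c,a,.127)[:2] for a in pts(br)]); r2=cv2.minAreaRect((q*1000).astype(np.float32)); print("brass",r2)
C=np.array([onz(c,a,.08)[:2] for a in [(197,17),(431,19),(404,284),(208,284)]]); print("chest",C.round(3),C.mean(0))
for a,b in((0,3),(1,2)): d=C[a]-C[b]; print(np.degrees(np.arctan2(-d[0],d[1])),np.linalg.norm(d))
for a,b in((1,0),(2,3)): d=C[a]-C[b]; print(np.degrees(np.arctan2(d[1],d[0])),np.linalg.norm(d))
d=W[:2]-p.mean(0); print("red",R,"white",W,"ptr dir",np.degrees(np.arctan2(d[1],d[0])))
v=cv2.fitLine(w.astype(np.float32),2,0,.01,.01).ravel(); a=onz(c,w.mean(0)+5*v[:2],.151)-onz(c,w.mean(0)-5*v[:2],.151);print("white line",np.degrees(np.arctan2(a[1],a[0])))
cv2.imwrite("pics/c1.png",cv2.resize(im[120:220,200:310],None,fx=5,fy=5,interpolation=cv2.INTER_CUBIC))
E
```

```text
wing rect ((577.5723876953125, 38.670284271240234), (13.691421508789062, 37.03477478027344), 9.668848037719727) [0.57751415 0.03797959]
brass ((576.5489501953125, 39.837581634521484), (47.74190902709961, 52.092559814453125), 18.49002456665039)
chest [[ 0.482  0.152]
 [ 0.688  0.222]
 [ 0.786 -0.043]
 [ 0.569 -0.114]] [0.63132889 0.05420296]
18.241226297678097 0.2801239494868289
20.24758279396911 0.2834299268219455
18.849794536554732 0.2184448229440741
18.03747937062028 0.22835693159940773
red [0.59886032 0.04386183 0.127     ] white [0.57620933 0.04586362 0.151     ] ptr dir 99.39740262870903
white line 98.95926423992525
```

View pics/c1.png

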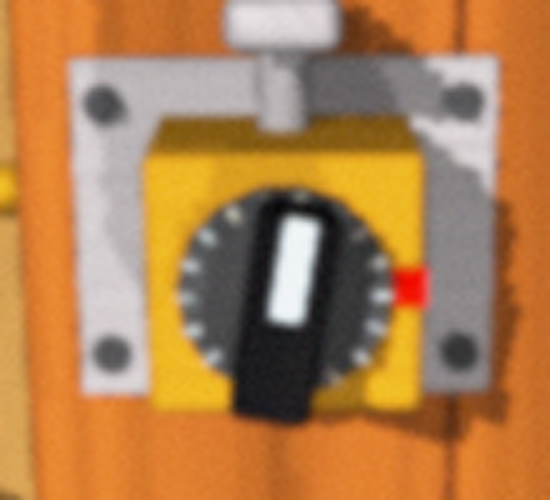

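The pointer is at 99.3° in world and the lock yaw is 18.5°, so the dial is at about -1.40. I'll align on the wing, descend and grip.

```bash
python3 -m creep '{"slide":[[0,0,0],[0,0,0],[-0.003,-0.0005,0.03],[0,0,0.04],[0,0,0.035],[0,0,0.02],[0,0,0.014],[0,0,0],[0,0,0],[0,0,0]],"turn":[8.5,0.7,0,0,0,0,0,0,0,0],"fingers":[0,0,0,0,0,0,0,60,120,160]}'
python3 -m creep '{"slide":[[0,0,0],[0,0,0],[0,0,0],[0,0,0],[0,0,0],[0,0,0],[0,0,0],[0,0,0]],"turn":[0,0,0,0,0,0,0,0],"fingers":[180,200,220,240,255,255,255,255]}'
python3 -c "
from station import status
s=status.state();print(s['wrist_force'],s['wrist_torque'],s['tcp_pos'],s['joint_positions'])"
```

```text
time: 3.55
tcp_pos: [0.5786, 0.0377, 0.1387]
tool_rot: [0.648, 0.762, 0.001, 0.001]
wrist_force: [-0.8, -1.5, 0.1]
finger_gap: 0.0435
finger_force: 0.0
time: 4.35
tcp_pos: [0.5779, 0.0378, 0.1382]
tool_rot: [0.648, 0.761, 0.001, 0.0]
wrist_force: [-2.1, -0.1, 5.4]
finger_gap: 0.0124
finger_force: 59.4
[-2.0687515  -0.10332945  5.4199067 ] [ 0.00832813  0.38308744 -0.01990098] [0.57788879 0.03783651 0.13822924] [-0.4934867   0.48837016  0.47981857  1.88286226 -0.29605452  0.83952571
  0.29836026]
```

```bash
python3 -m creep '{"slide":[[0,0,0],[0,0,0],[0,0,0],[0,0,0],[0,0,0],[0,0,0],[0,0,0],[0,0,0],[0,0,0],[0,0,0]],"turn":[5,5,5,5,0,5,5,5,5,0],"fingers":[255,255,255,255,255,255,255,255,255,255]}'
python3 -m creep '{"slide":[[0,0,0],[0,0,0],[0,0,0],[0,0,0],[0,0,0],[0,0,0],[0,0,0],[0,0,0],[0,0,0],[0,0,0]],"turn":[5,5,5,5,0,5,5,5,5,0],"fingers":[255,255,255,255,255,255,255,255,255,255]}'
python3 -c "
from station import status
import numpy as np
s=status.state();q=s['tool_rot'];print(s['wrist_force'],s['wrist_torque'],q, 'tool x yaw',np.degrees(2*np.arctan2(q[1],q[0])),s['joint_positions'])"
```

```text
time: 5.35
tcp_pos: [0.5783, 0.0378, 0.1382]
tool_rot: [0.87, 0.493, 0.001, 0.0]
wrist_force: [-1.4, -1.0, 5.1]
finger_gap: 0.0121
finger_force: 59.4
time: 6.35
tcp_pos: [0.5785, 0.0375, 0.1382]
tool_rot: [0.986, 0.166, 0.001, 0.0]
wrist_force: [-0.6, -0.3, 6.2]
finger_gap: 0.0126
finger_force: 59.5
[-0.58970964 -0.34551958  6.17124555] [-0.14809355  0.0216442  -0.10421969] [9.86141234e-01 1.65904748e-01 1.00967036e-03 2.46779618e-04] tool x yaw 19.099604747041255 [-0.74040347  0.57895255  0.82980999  1.89711654 -0.54007033  0.90239624
 -0.88204264]
```

```bash
python3 -m creep '{"slide":[[0,0,0],[0,0,0],[0,0,0],[0,0,0],[0,0,-0.01],[0,0,-0.03],[0,0,-0.04],[0,0,-0.05],[0,0,-0.01],[0,0,0]],"turn":[0,0,0,0,0,0,0,0,0,-8.5],"fingers":[210,180,180,180,180,180,180,180,100,0]}'
python3 -m creep '{"slide":[[0,0,0],[0,0,0],[0,0,0],[0,0,0],[0,0,0],[0,0,0],[0,0,0],[0,0,0],[0,0,0],[0,0,0]],"turn":[-8.5,-8.5,-8.5,-8.5,-8.5,-8.5,-8.5,-8.5,-8.5,-5.6],"fingers":[0,0,0,0,0,0,0,0,0,0]}'
python3 -m creep '{"slide":[[0,0,0],[0,0,0]],"turn":[0,0],"fingers":[0,0]}'
python3 - <<'E'
from h import *
s=status.state();print(s["tcp_pos"],s["tool_rot"],s["joint_positions"])
c=cam("wrist"); im=vision.capture("wrist"); cv2.imwrite("pics/w2.png",im)
p=proj(c,[[.577,.038,.13]])[0].astype(int); print(p); x,y=max(p[0]-80,0),max(p[1]-75,0)
cv2.imwrite("pics/c2.png",cv2.resize(im[y:y+120,x:x+160],None,fx=5,fy=5,interpolation=cv2.INTER_CUBIC)); print("crop origin",x,y)
E
```

```text
time: 7.35
tcp_pos: [0.5789, 0.0375, 0.2803]
tool_rot: [0.971, 0.241, 0.003, 0.0]
wrist_force: [-0.4, -0.0, -0.9]
finger_gap: 0.0531
finger_force: 0.0
time: 8.35
tcp_pos: [0.5774, 0.0374, 0.2776]
tool_rot: [0.573, 0.819, 0.0, 0.0]
wrist_force: [-0.3, 0.6, -0.6]
finger_gap: 0.0855
finger_force: 0.0
time: 8.55
tcp_pos: [0.5775, 0.0375, 0.2775]
tool_rot: [0.576, 0.817, 0.0, 0.0]
wrist_force: [0.5, 0.0, -0.2]
finger_gap: 0.0855
finger_force: 0.0
[0.57750022 0.03745339 0.27746339] [5.76309581e-01 8.17231462e-01 6.20752749e-05 1.80174310e-05] [-0.60710086  0.32909439  0.61130747  1.76458112 -0.20837865  1.11293822
  0.41409683]
[257 172]
crop origin 177 97
```

View pics/c2.png

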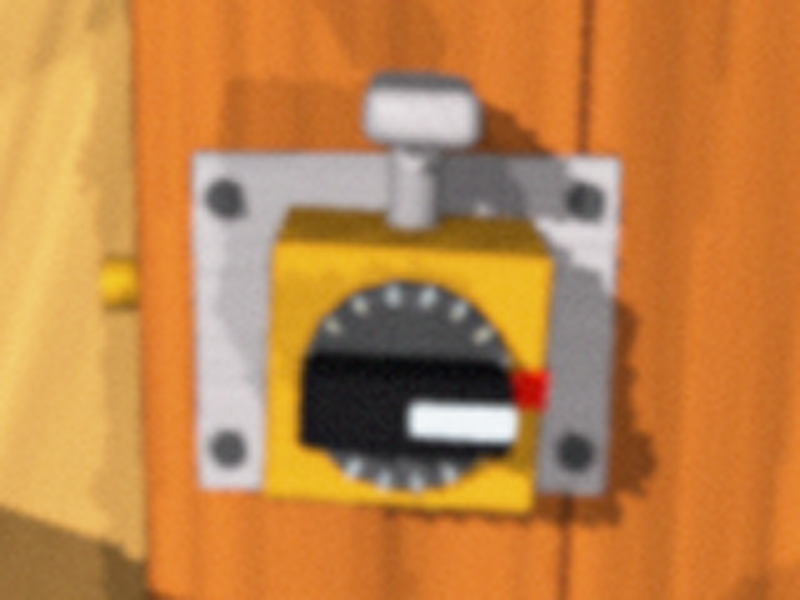

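The wing now lies parallel to the lock edges, with the pointer at the red mark. The lock sits about 2° askew within the staple's play. The tab top is at crop (423,108), so I'll locate the tab from that.

```bash
python3 - <<'E'
from h import *
c=cam("wrist"); s=status.state(); f=lambda u,v:(u/5+177,v/5+97)
t=onz(c,f(421,112),.134); a=[onz(c,f(*p),.127) for p in [(275,240),(550,258),(265,497),(535,513)]]
print("tab",t,"body centre",np.mean(a,0)); d=a[1]-a[0]; e=a[3]-a[2]; print([np.degrees(np.arctan2(v[1],v[0])) for v in(d,e)])
w=[onz(c,f(*p),.151) for p in [(305,440),(515,452)]]; d=w[1]-w[0]; print("wing",np.degrees(np.arctan2(d[1],d[0])))
q=s["tool_rot"]; from scipy.spatial.transform import Rotation as R
print("tool delta (now axes)",R.from_quat(q).inv().apply(np.array([t[0],t[1],.107])-s["tcp_pos"]), t[:2]-np.mean(a,0)[:2])
E
```

```text
tab [0.56450551 0.08273751 0.134     ] body centre [0.57835399 0.03699697 0.127     ]
[np.float64(15.889338636072548), np.float64(16.077044576485687)]
wing 16.24462512801929
tool delta (now axes) [0.04693222 0.00290604 0.17040387] [-0.01384848  0.04574055]
```

```bash
python3 -m creep '{"slide":[[0,0,0],[0.047,0,0.01],[0,0,0.04],[0,0,0.04],[0,0,0.04],[0,0,0.02],[0,0,0.02],[0,0,0],[0,0,0],[0,0,0]],"turn":[3.2,0,0,0,0,0,0,0,0,0],"fingers":[0,0,0,0,0,0,0,0,60,110]}'
python3 -m creep '{"slide":[[0,0,0],[0,0,0],[0,0,0],[0,0,0],[0,0,0],[0,0,0],[0,0,0],[0,0,0]],"turn":[0,0,0,0,0,0,0,0],"fingers":[140,160,180,200,220,255,255,255]}'
python3 -m creep '{"slide":[[0.003,0,0],[0.003,0,0],[0.003,0,0],[0.003,0,0],[0.003,0,0],[0,0,0]],"turn":[0,0,0,0,0,0],"fingers":[255,255,255,255,255,255]}'
```

```text
time: 9.6
tcp_pos: [0.5651, 0.0828, 0.1086]
tool_rot: [0.598, 0.802, 0.001, 0.001]
wrist_force: [1.0, 0.3, 0.0]
finger_gap: 0.059
finger_force: 0.0
time: 10.4
tcp_pos: [0.5644, 0.083, 0.1078]
tool_rot: [0.598, 0.802, 0.0, 0.0]
wrist_force: [-1.5, 1.0, 6.5]
finger_gap: 0.0186
finger_force: 58.5
time: 11.0
tcp_pos: [0.5601, 0.0975, 0.1075]
tool_rot: [0.598, 0.802, 0.0, 0.0]
wrist_force: [-0.1, -1.1, 6.1]
finger_gap: 0.019
finger_force: 58.9
```

```bash
python3 -m creep '{"slide":[[0.003,0,0],[0.003,0,0],[0.003,0,0],[0.002,0,0],[0.001,0,0],[0.001,0,0],[0,0,0]],"turn":[0,0,0,0,0,0,0],"fingers":[255,255,255,255,255,255,255]}'
python3 -m creep '{"slide":[[0.001,0,0],[0.001,0,0],[0,0,0]],"turn":[0,0,0],"fingers":[255,255,255]}'
```

```text
time: 11.7
tcp_pos: [0.5567, 0.1084, 0.1073]
tool_rot: [0.598, 0.801, -0.0, 0.001]
wrist_force: [2.1, -5.6, 3.5]
finger_gap: 0.0187
finger_force: 58.6
time: 12.0
tcp_pos: [0.5566, 0.1085, 0.1073]
tool_rot: [0.598, 0.801, -0.001, 0.002]
wrist_force: [4.1, -9.1, 2.8]
finger_gap: 0.0189
finger_force: 58.5
```

```bash
python3 -m creep '{"slide":[[-0.002,0,0],[0,0,0],[0,0,0],[0,0,0],[0,0,0],[0,0,0],[0,0,-0.01],[0,0,-0.04],[0,0,-0.05],[0,0,-0.05]],"turn":[0,0,0,0,0,0,0,0,0,0],"fingers":[255,180,100,50,0,0,0,0,0,0]}'
python3 -m creep '{"slide":[[-0.03,0,-0.02],[-0.04,0,0],[0,0,0],[0,0,0]],"turn":[0,0,0,0],"fingers":[0,0,0,0]}'
python3 - <<'E'
from h import *
s=status.state();print(s["tcp_pos"],s["tool_rot"])
c=cam("wrist"); im=vision.capture("wrist"); cv2.imwrite("pics/w3.png",im)
p=proj(c,[[.577,.038,.13]])[0].astype(int); print(p); x,y=max(p[0]-80,0),max(p[1]-75,0)
cv2.imwrite("pics/c3.png",cv2.resize(im[y:y+120,x:x+160],None,fx=5,fy=5,interpolation=cv2.INTER_CUBIC)); print("crop origin",x,y)
E
```

```text
time: 13.0
tcp_pos: [0.5558, 0.1092, 0.2594]
tool_rot: [0.598, 0.801, -0.0, -0.0]
wrist_force: [0.8, 1.7, -0.3]
finger_gap: 0.0853
finger_force: 0.0
time: 13.4
tcp_pos: [0.5761, 0.0413, 0.278]
tool_rot: [0.599, 0.801, 0.0, 0.0]
wrist_force: [-1.1, 0.8, 0.1]
finger_gap: 0.0854
finger_force: 0.0
[0.5761339  0.041336   0.27799616] [5.98874197e-01 8.00843022e-01 3.68563835e-04 1.20325798e-04]
[257 176]
crop origin 177 101
```

View pics/c3.png

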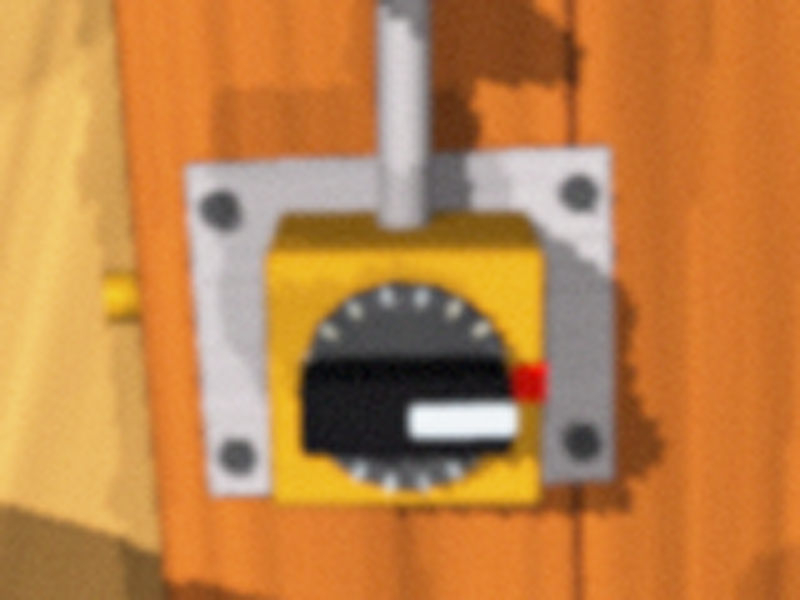

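The shackle is out with its bar showing above the body, the pointer is still at the mark, and the lock is aligned with the tool. I'll grip the body now.

```bash
python3 -m creep '{"slide":[[-0.0025,0,0.04],[0,0,0.05],[0,0,0.04],[0,0,0.03],[0,0,0.02],[0,0,0.009],[0,0,0],[0,0,0],[0,0,0],[0,0,0]],"turn":[0,0,0,0,0,0,0,0,0,0],"fingers":[0,0,0,0,0,0,0,0,30,60]}'
python3 -m creep '{"slide":[[0,0,0],[0,0,0],[0,0,0],[0,0,0],[0,0,0],[0,0,0],[0,0,0],[0,0,0]],"turn":[0,0,0,0,0,0,0,0],"fingers":[80,100,120,255,255,255,255,255]}'
python3 -m creep '{"slide":[[0,0,-0.004],[0,0,-0.006],[0,0,-0.008],[0,0,-0.008],[0,0,-0.008],[0,0,-0.008],[0,0,0],[0,0,0]],"turn":[0,0,0,0,0,0,0,0],"fingers":[255,255,255,255,255,255,255,255]}'
```

```text
time: 14.45
tcp_pos: [0.5776, 0.0403, 0.0895]
tool_rot: [0.598, 0.802, 0.001, 0.001]
wrist_force: [0.6, 0.2, -0.1]
finger_gap: 0.0658
finger_force: 0.0
time: 15.25
tcp_pos: [0.5773, 0.0402, 0.0889]
tool_rot: [0.598, 0.802, 0.0, 0.0]
wrist_force: [-0.8, 0.4, 6.2]
finger_gap: 0.0494
finger_force: 63.6
time: 16.05
tcp_pos: [0.5769, 0.0403, 0.1306]
tool_rot: [0.598, 0.802, 0.0, 0.0]
wrist_force: [-1.2, 0.8, -5.3]
finger_gap: 0.0492
finger_force: 62.9
```

```bash
python3 -m creep '{"slide":[[0,0,-0.01],[0,0,-0.015],[0,0,-0.01],[0.01,-0.0004,0],[0.02,-0.0009,0],[0.03,-0.0013,0],[0.03,-0.0013,0],[0.03,-0.0013,0],[0.03,-0.0013,0],[0.03,-0.0013,0]],"turn":[0,0,0,0,0,0,0,0,0,0],"fingers":[255,255,255,255,255,255,255,255,255,255]}'
python3 -m creep '{"slide":[[0.03,-0.0013,0],[0.03,-0.0013,0],[0.03,-0.0013,0],[0.03,-0.0013,0],[0.026,-0.001,0],[0.014,-0.001,0],[0.006,0,0],[0,0,0],[0,0,0],[0,0,0]],"turn":[0,0,0,0,0,0,0,0,0,0],"fingers":[255,255,255,255,255,255,255,255,255,255]}'
python3 - <<'E'
from h import *
s=status.state();print(s["tcp_pos"],s["joint_positions"],s["joint_velocities"])
im=vision.capture("wrist"); t=vision.capture("scene"); 
a=cv2.resize(t[100:230,230:400],(392,300)); cv2.imwrite("pics/f.png",np.vstack([np.hstack([cv2.resize(im,(400,300)),a])]))
E
```

```text
time: 17.05
tcp_pos: [0.5168, 0.2123, 0.1652]
tool_rot: [0.598, 0.802, 0.0, -0.0]
wrist_force: [0.7, 0.7, -4.3]
finger_gap: 0.0494
finger_force: 63.3
time: 18.05
tcp_pos: [0.4646, 0.3658, 0.1654]
tool_rot: [0.599, 0.801, -0.0, 0.0]
wrist_force: [-0.5, -0.3, -5.7]
finger_gap: 0.0492
finger_force: 63.3
[0.46462494 0.36577219 0.1653974 ] [-1.12771073  0.477116    0.52871803  1.83618366 -0.29752993  0.90761628
 -0.17571443] [ 4.23939961e-05  2.31951771e-03 -4.41049235e-03 -1.61449089e-03
 -2.65474487e-03 -9.25089728e-04 -1.43296552e-03]
```

View pics/f.png

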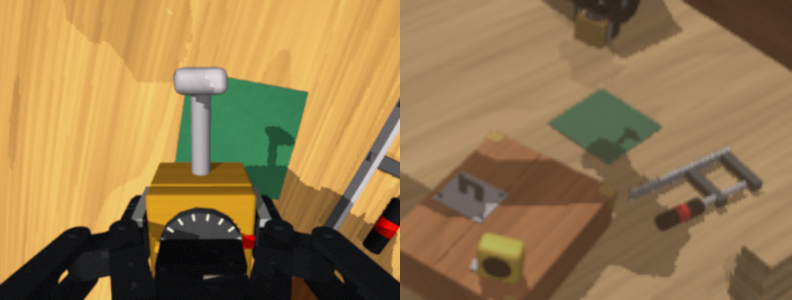

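The left half shows the lock held upright with the shackle out and the pointer at the red side. I'll cross-check the mat centre from the scene camera before handing in.

```bash
python3 - <<'E'
from h import *
for n,z in (("scene",0),):
    c=cam(n); im=cv2.imread("pics/scene0.png"); m=cv2.inRange(cv2.cvtColor(im,cv2.COLOR_BGR2HSV),(60,50,30),(95,255,255)); m[:,:290]=0; m[:,350:]=0; m[:130]=0; m[175:]=0
    (x,y),_,_=cv2.minAreaRect(cv2.findNonZero(m)); print((x,y),onz(c,(x,y),.003))
c=cam("wrist"); print(proj(c,[[.465,.367,.003]])*400/512)
print(status.state()["time"])
E
```

```text
Traceback (most recent call last):
cv2.error: OpenCV(4.12.0) /io/opencv/modules/imgproc/src/convhull.cpp:143: error: (-215:Assertion failed) total >= 0 && (depth == CV_32F || depth == CV_32S) in function 'convexHull'
```

```bash
python3 - <<'E'
from h import *
c=cam("scene"); print(onz(c,(319,154.5),.003)); t=cam("top"); print(onz(t,(143,222),.003))
c=cam("wrist"); print(proj(c,[[.465,.367,.003]])*400/512, [onz(c,np.array(p)*1.28,.003) for p in ((187,73),(307,92))])
E
```

```text
[0.51839163 0.36399271 0.003     ]
[0.50800527 0.36787778 0.003     ]
[[201.80863775 131.43439973]] [array([0.43016982, 0.42641723, 0.003     ]), array([0.56732112, 0.44603004, 0.003     ])]
```

The mat mask was cut short, so the first estimate was wrong. Three readings agree on a true centre of about (0.508, 0.367), so I'll shift by +43 mm in x.

```bash
python3 -m creep '{"slide":[[-0.001,0.006,0],[-0.002,0.01,0],[-0.002,0.01,0],[-0.002,0.01,0],[-0.002,0.006,0],[0,0,0],[0,0,0],[0,0,0],[0,0,0],[0,0,0]],"turn":[0,0,0,0,0,0,0,0,0,0],"fingers":[255,255,255,255,255,255,255,255,255,255]}'
python3 -c "
from station import ctrl
print(ctrl.job_done())"
```

```text
time: 19.15
tcp_pos: [0.5062, 0.371, 0.1654]
tool_rot: [0.598, 0.802, 0.0, -0.0]
wrist_force: [0.3, -0.0, -4.6]
finger_gap: 0.0492
finger_force: 63.3
the job is handed in; nothing more can be done
None
```

I handed the job in at about 19 s: the lock is open, off the hasp and held upright and still over the middle of the mat, underside about 15 cm above it, with the shackle out and the pointer at the mark at the last look, just before the final 43 mm shift.

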